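# Load a test cartridge into the bench reader

### The arm

A 6-joint arm with a two-finger parallel gripper is mounted at the origin on a cart in front of the work surface, level with it; the furniture and walls round the work are solid. World frame = base frame: x ahead of the robot, y to its left, z up, the work surface at z = 0. Lengths are in m, angles in rad, forces in N, time in s.
With the tool pointing down it reaches from about 0.35 to 0.85 m from the base axis. Payload 8.1 kg.
Tool frame: the origin (TCP) lies on the mounting face of the last link; the fingertips stand 186 mm ahead of it and the grasp point (between the pads) lies 167 mm ahead of it (robot.finger_overhang is the distance from the TCP to the fingertips, in m); z points along the fingers, y is the line along which they close (so a half turn about z gives the same grasp; the last joint's range is limited). The gripper opens to 93 mm and grips with 3 to 60 N. Pads are 15 mm wide; open, the fingers measure 128 mm over their backs; the gripper's body (75 mm by 188 mm) begins 65 mm behind the grasp point.
Start: joints at [-1.355, 0.13, 1.488, -0, 1.523, -0.085], TCP at [0.178, -0.573, 0.405] pointing down, gripper open.
Joint ranges: [-2.96, 2.96], [-0.89, 2.26], [0.02, 2.5], [-1.34, 4.48], [0, 2.73], [-2.66, 2.66]. Speed limits (rad/s): [2.39, 2.39, 2.79, 3.14, 3.14, 3.14].

### API

Orientations are given as a rotation vector (axis times angle).
In Python, from plant import readout, read_camera, get_calibration, job, robot gives the robot as it stands.
- The arm moves only by the shell command python3 -m handwheel 'ROWS' [FORCE]. ROWS is JSON, a list of rows, each a list of 5 numbers: the shift along the world's x, y, z in cm, then the turn about the world's z in rad, then the closure, from 0 (fully open) to 1 (shut). In form: [[tx, ty, tz, spin, gripper], ...]. A call has 1 to 10 rows; each row shifts and turns the commanded pose from where the row before left it; what a row does not reach is not made up. A row lasts 1/8 s, in which the tool goes at most 62.5 mm and 10.7 degrees, less where a joint would pass 70% of its speed; a pose out of reach is approached as far as the arm can. A call is refused whole if a number of a shift passes 6.25 or a number of a turn 0.188, either way. A call with a gripper value outside its range is refused whole. The fingers move at their own pace and stop on an object; FORCE is the grip in N (left out, the last holds). Time passes only in rows, so rows that do not move let the fingers close. It gives the time, the measured TCP pose, the force, the opening and the grip force at its end, in the units of the state.
- readout.read_state(): the state, without advancing time (a new reading comes with each control period).
- read_camera(name): name is "scene" or "top" or "wrist"; returns the picture (400x640x3 uint8, red, green, blue); there is no depth.
- get_calibration(name): a dict with "fovy" (degrees; the focal length in pixels is half the picture's height over the tangent of half this angle, whatever the lens; pixels are square), "cx", "cy" (the principal point, pixels), "pose" (4x4, takes a point from camera to world coordinates). Camera axes: x right, y down, z forward; pixel columns grow to the right and rows downward; lengths in m; the calibration is good to about 2 mm. A picture is of the moment at which its call begins: read the wrist's pose just before it. get_calibration takes no time and is no camera call; for the wrist camera it gives the pose at the moment of the call.
- job.close_job(): hands the job in; it is judged then, once.
The state is a dict: "t": time; "q": joint angles; "dq": joint speeds; "joint_torque": joint torques, N m; "tool_pos": TCP position; "orientation": TCP orientation; "force": force on the tool from outside, world axes, zero at the start; "wrist_torque": the same for the moment, N m; "opening": finger opening in m; "gripper_force": force on a finger pad.
Only numpy, scipy, OpenCV 4.12 (cv2) and the standard library are available. Lean on these libraries where they do the work, as an engineer would, in place of code of your own. Each camera call takes 0.05 s, during which the arm holds its last target. There are 200 camera calls.

### The job

Take the tall cartridge out of the cartridge rack and push it, lower edge first, through the slot in the top of the bench reader until it latches fully home and stays down by itself. Feel for the slot and press gently, never forcing the cartridge or the reader, and leave the two short cartridges and the other things on the bench where they are.

Things in the scene. Friction and masses are not known exactly. Their poses are not given: they have to be found in the camera images.
- tall_cartridge: The flat cartridge to load: light grey plastic, 9 mm thick (its x), 56 wide (its y), 84 tall (its z), 35 to 70 g; the tallest and widest of the three. Origin: middle of its lower edge; z points up to the ribbed top edge. Each narrow edge has a latch notch 4 mm deep, 18 to 32 mm above the lower edge. Both ways round fit the slot.
- short_cartridge_1: A short cartridge of another kind, 9 x 42 x 56 mm, standing in another bay of the rack; to be left there. Origin: middle of its lower edge.
- short_cartridge_2: A second short cartridge, 9 x 42 x 56 mm, standing in another bay; to be left there. Origin: middle of its lower edge.
- cartridge_rack: Fixed grey block, 132 (x) x 78 (y) x 30 mm high, three bays of 12 x 59 mm in a row along its x, 40 mm apart; the cartridges stand in them with their thickness along the rack's x. Bay floors are 4 mm above the bench, so the tall cartridge's top edge is at 88 mm, the short ones' at 60. Origin: middle of its underside.
- reader: Fixed bench reader: grey-white housing 200 x 160 x 123 mm, sloping display front towards its -x. Origin: on the bench straight under the middle of the deck window; x from display to back, z up. Flat deck at 123 mm with a trimmed window 32 (x) by 70 mm (y). The cartridge goes in with its thickness along x. More than 40 N between cartridge or robot and reader does harm.
- deck_window (a point): Middle of the window, 118 mm up, fixed to the housing; axes as the reader's. Here, 5 mm below the deck, lies the dark scan carriage with the square-edged slot, 59 (y) x 11.5 mm (x). The carriage stands where the last scan left it: the slot's middle is -8 to +8 mm off in x (0 in y), not measured, to be felt or seen. A side force of about 5 N shifts it; straight pressing does not.
- ejector_rest (a point): Point under the window's middle, 68 mm above the bench, fixed to the housing: here the lower edge meets the spring ejector (4 N, growing to 7 N when home); two side pawls add 1 to 2 N below 74 mm. Let go before it latches, the ejector pushes the cartridge back up to about here, top edge about 29 mm proud of the deck, still upright in the slot.
- latched_edge (a point): Point under the window's middle, 46 mm above the bench, fixed to the housing: height of the cartridge's lower edge when the pawls have snapped into its notches (top edge at 130 mm, 7 mm proud of the deck); let go, it then stays. About 2.5 mm deeper is a rigid stop. The way down takes about 10 N at most; a rise to 14 N tells that the stop is reached.
- petri_dish: Closed clear dish, 61 mm across, 16 mm high; bystander. Origin: middle of its underside.
- tally_counter: Hand counter, 63 x 52 x 25 mm; bystander. Origin: middle of its underside.
- control_vial: Small capped vial, 24 mm across, 48 mm high; bystander. Origin: middle of its underside.
Mind the look-alikes: they are no part of the job. What is shaped like the tall_cartridge but green or turquoise is not meant.

How it is judged:
By the outcome, as a careful person would: the job done as asked, in the order asked, and still so for the second after the job is handed in, with the robot touching nothing.
It also fails if it takes over 64 s, if anything falls off the work surface, if the arm or the gripper's body presses on something with over 40 N, if the wrist force passes 120 N, or if a joint passes its speed limit or range.

## Working session

There is one attempt and no reset: what is moved stays moved. The work goes in short steps, Python scripts to look and compute and a shell command to move; the robot and the scene stay as the last step left them, time stands still between calls to the robot, and variables do not carry over. Pictures are saved under pics/ and viewed, at most 10 in all, crops included, and the job is handed in when it is done.

```bash
ls; mkdir -p pics; cat > h.py <<'E'
import numpy as np, cv2
from plant import readout, read_camera, get_calibration, job, robot
def snap(n,f):
    c=get_calibration(n); im=read_camera(n); cv2.imwrite(f'pics/{f}.png',im[:,:,::-1]); np.save(f'pics/{f}.npy',c['pose']); return im,c
def ray(c,u,v):
    f=200/np.tan(np.radians(c['fovy'])/2); P=np.array(c['pose'])
    d=P[:3,:3]@np.array([(u-c['cx'])/f,(v-c['cy'])/f,1]); return P[:3,3],d
def onz(c,u,v,z):
    o,d=ray(c,u,v); return o+d*(z-o[2])/d[2]
def proj(c,p):
    f=200/np.tan(np.radians(c['fovy'])/2); P=np.array(c['pose'])
    q=P[:3,:3].T@(np.array(p)-P[:3,3]); return q[0]/q[2]*f+c['cx'],q[1]/q[2]*f+c['cy']
def tri(rays):
    A=np.zeros((3,3));b=np.zeros(3)
    for o,d in rays:
        d=d/np.linalg.norm(d);M=np.eye(3)-np.outer(d,d);A+=M;b+=M@o
    return np.linalg.solve(A,b)
E
python3 - <<'E'
from h import *
for n in('scene','top'):
    im,c=snap(n,n+'0'); print(n,c['fovy'],c['cx'],c['cy'],np.round(c['pose'],3).tolist(), {k:v for k,v in c.items() if k not in('pose','fovy','cx','cy')})
s=readout.read_state(); print(s['t'],s['tool_pos'],s['orientation'],s['force'])
E
```

```text
pics
scene 49.237338637316284 313.01819886590897 196.1930239156556 [[-0.479, -0.568, 0.67, -0.035], [-0.878, 0.311, -0.364, 0.564], [-0.002, -0.762, -0.647, 0.658], [0.0, 0.0, 0.0, 1.0]] {}
top 57.773266208737304 313.627062666244 198.42543498437365 [[-0.025, -0.998, 0.055, 0.482], [-0.999, 0.026, 0.032, 0.245], [-0.034, -0.054, -0.998, 0.955], [0.0, 0.0, 0.0, 1.0]] {}
0.1 [ 0.17774812 -0.57284868  0.40379984] [-3.10448327e+00 -4.70429798e-01  1.05810085e-04] [-0.32434804 -0.44286993  0.65768285]
```

View pics/scene0.png

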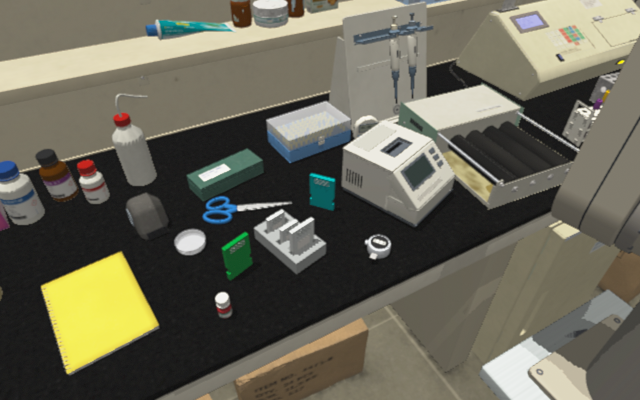

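View pics/top0.png

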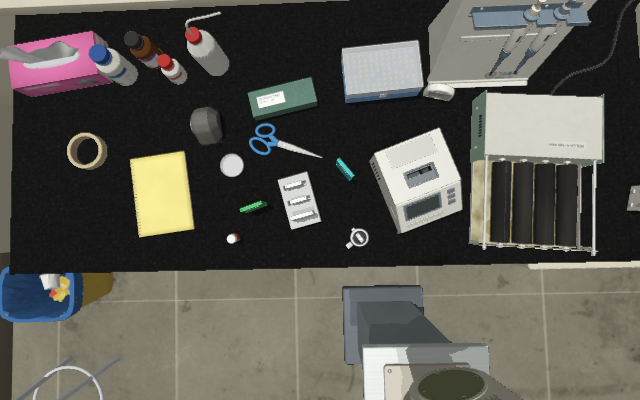

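The scene view shows the rack at about (290,238) with the tall grey cartridge near (302,235), green and turquoise decoys at (237,255) and (322,190), and the reader at (398,170). The top view shows the rack at (300,200), the reader window at (421,174), the counter at (358,238), the vial at (233,238) and the dish at (231,165). Next I'll enlarge these areas.

```bash
python3 - <<'E'
import cv2,numpy as np
s=cv2.imread('pics/scene0.png');t=cv2.imread('pics/top0.png')
R=lambda im,u,v,w,h,k:cv2.resize(im[v:v+h,u:u+w],(w*k,h*k),interpolation=cv2.INTER_CUBIC)
a=R(s,245,195,100,75,4);b=R(t,260,160,100,75,4);c=R(s,340,120,100,75,4);d=R(t,365,130,100,75,4)
cv2.imwrite('pics/m1.png',np.vstack([np.hstack([a,b]),np.hstack([c,d])]))
E
```

```text
(no output)
```

View pics/m1.png

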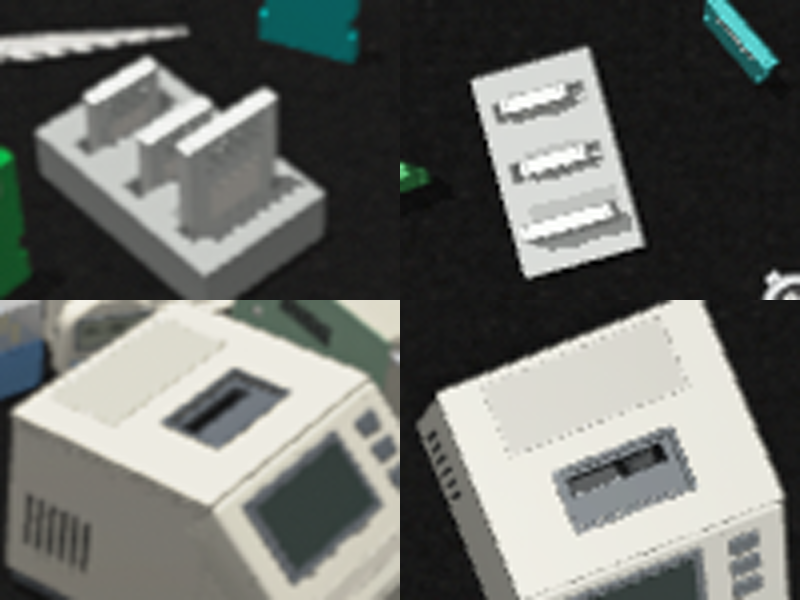

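The enlargement shows the tall cartridge in the nearest bay, with its top edge in the top view running from composite (523,232) to (618,210). The reader's slot sits in the back part of the window. I'll triangulate from the two views.

```bash
python3 - <<'E'
from h import *
cs,ct=get_calibration('scene'),get_calibration('top')
S=lambda x,y,u0,v0:(u0+x/4-.4,v0+y/4-.4)
def both(n,a,b):
    p=tri([ray(cs,*a),ray(ct,*b)]); q=proj(ct,p); print(n,np.round(p*1000,1),'res px',np.round(np.array(q)-b,1)); return p
# tall top edge: left end, right end (mid-thickness)
L=both('tallL',S(183,150,245,195),S(0+122,229,260,160))
R=both('tallR',S(272,95,245,195),S(217,209,260,160))
d=R-L; print('len',np.linalg.norm(d),'yaw of width dir',np.degrees(np.arctan2(d[1],d[0])))
W={}
for n,a,b in [('backL',(235,370-300),(275,128)),('backR?',(163,422-300),(155,170)),('frontR',(288,390-300),(297,190)),('frontL',(218,449-300),(177,235))]:
    W[n]=both(n,S(*a,340,120),S(*b,365,130))
w=[onz(ct,*S(x,y-300,365,130),.123) for x,y in((155,470),(275,428),(297,490),(177,535))]
for p in w: print('win',np.round(p*1000,1))
print('ctr',np.mean(w,0)*1000,'sizes',[np.round(np.linalg.norm(w[i]-w[(i+1)%4])*1000,1) for i in range(4)])
for x,y in((169,488),(262,450),(267,464),(174,497)): print('slot',np.round(onz(ct,*S(x,y-300,365,130),.118)*1000,1))
r=[onz(ct,*S(x,y,260,160),.030)*1000 for x,y in((72,80),(190,47),(244,245),(127,278))]
print('rack',np.round(r,1),np.mean(r,0))
s=readout.read_state(); from scipy.spatial.transform import Rotation as Ro
print(np.round(Ro.from_rotvec(s['orientation']).as_matrix(),3)); cw=get_calibration('wrist'); print(np.round(cw['pose'],3),cw['fovy'])
E
```

```text
tallL [486.3 329.9  87.6] res px [0.5 0.3]
tallR [497.9 274.5  87.6] res px [-0.2 -0.1]
len 0.056546838161136766 yaw of width dir -78.16937187755858
backL [604.9  -2.6 124.3] res px [-0.1 -0.1]
backR? [581.8  65.1 125.1] res px [0.5 0.3]
frontR [568.9 -11.5 128.9] res px [-0.4 -0.2]
frontL [544.6  55.3 127.1] res px [0.1 0.1]
win [582.7  65.7 123. ]
win [604.9  -3.3 123. ]
win [568.9 -14.2 123. ]
win [545.1  54.6 123. ]
ctr [575.40768878  25.71426318 123.        ] sizes [np.float64(72.4), np.float64(37.5), np.float64(72.8), np.float64(39.2)]
slot [572.7  57.  118. ]
slot [593.1   3.2 118. ]
slot [584.9   0.7 118. ]
slot [567.4  54.3 118. ]
rack [[583.8 367.1  30. ]
 [603.  290.7  30. ]
 [475.3 259.2  30. ]
 [456.1 334.3  30. ]] [529.54150498 312.83425682  30.        ]
[[ 0.955  0.296 -0.   ]
 [ 0.296 -0.955  0.002]
 [ 0.    -0.002 -1.   ]]
[[ 0.296 -0.926 -0.232  0.241]
 [-0.955 -0.288 -0.07  -0.552]
 [-0.002  0.242 -0.97   0.384]
 [ 0.     0.     0.     1.   ]] 66.03585936859469
```

The tall cartridge's top is at about (492, 302, 87.6) mm, and the window centre is at about (575, 26, 123) mm. Both sit at the expected heights. I'll head for the reader first, for a close look.

```bash
python3 -m handwheel '[[2.8,4.2,1,0.1,0],[2.8,4.2,1,0.15,0],[2.8,4.2,1,0.17,0],[2.8,4.2,1,0.17,0],[2.8,4.2,1,0.17,0],[2.8,4.2,1,0.17,0],[2.8,4.2,0,0.17,0],[2.8,4.2,0,0.17,0],[2.8,4.2,0,0.17,0],[2.8,4.2,0,0.14,0]]'
```

```text
t: 1.35
tool_pos: [0.4584, -0.1515, 0.4645]
orientation: [-1.845, -2.542, 0.0]
force: [1.0, 1.0, -0.8]
opening: 0.0929
gripper_force: 0.0
```

```bash
python3 -m handwheel '[[2.3,3.5,-1.2,0,0],[2.3,3.5,-1.2,0,0],[2.3,3.5,-1.2,0,0],[2.3,3.5,-1.2,0,0],[2.3,3.5,-1.2,0,0],[0,0,0,0,0],[0,0,0,0,0]]'; python3 - <<'E'
from h import *
s=readout.read_state(); print(s['tool_pos'],s['orientation'],s['force'])
im,c=snap('wrist','w1')
for p in [(.5754,.0257,.123),(.58,.03,.118)]: print(proj(c,p))
E
```

```text
t: 2.22
tool_pos: [0.5726, 0.0219, 0.4044]
orientation: [-1.851, -2.538, 0.001]
force: [-0.2, 0.4, -0.1]
opening: 0.0934
gripper_force: 0.0
[0.57261477 0.02185526 0.40435707] [-1.85076871e+00 -2.53771216e+00  1.40017574e-03] [-0.22490143  0.37998324 -0.11804926]
(np.float64(324.32534085392996), np.float64(191.10861701783762))
(np.float64(330.65459628857025), np.float64(186.82802302202828))
```

View pics/w1.png

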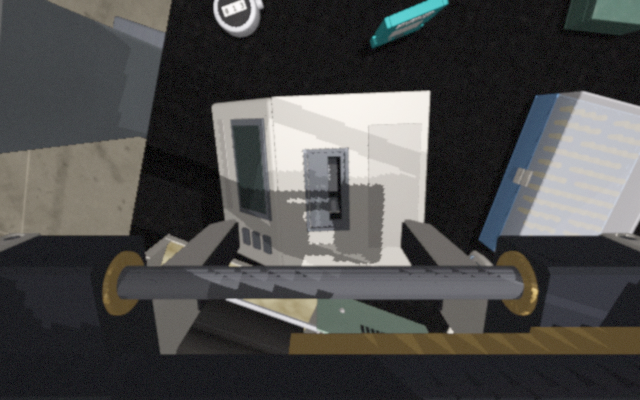

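The wrist view shows the window at about (304–348, 149–230) and the dark slot at about (328–341, 156–220), towards the back of the window. I'll enlarge it.

```bash
python3 - <<'E'
import cv2
im=cv2.imread('pics/w1.png')[140:240,270:370]; cv2.imwrite('pics/w1c.png',cv2.resize(im,(600,600),interpolation=cv2.INTER_CUBIC))
E
```

```text
(no output)
```

View pics/w1c.png

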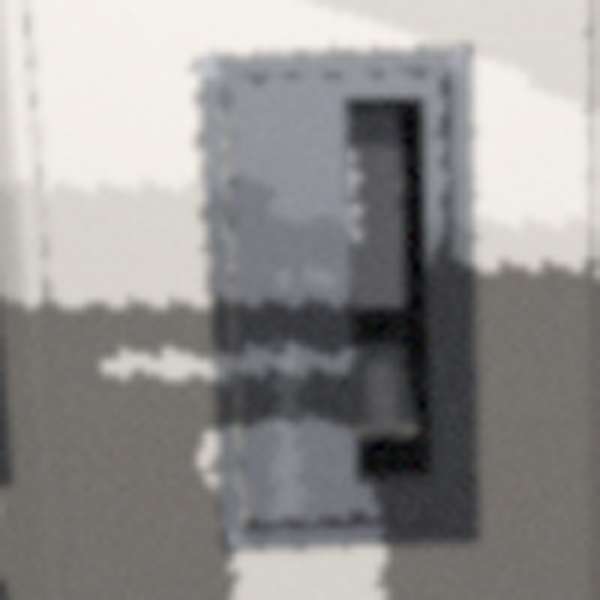

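The crop shows the slot corners at about (347,100), (422,100), (430,475) and (360,475), and the outer trim at (200,58), (470,48), (478,542) and (228,545).

```bash
python3 - <<'E'
from h import *
c=get_calibration('wrist'); c['pose']=np.load('pics/w1.npy')
g=lambda x,y:(270+x/6-.4,140+y/6-.4)
s=np.array([onz(c,*g(*p),.118) for p in((347,100),(422,100),(430,475),(360,475))])*1000
w=np.array([onz(c,*g(*p),.123) for p in((200,58),(470,48),(478,542),(228,545))])*1000
for n,a in(('slot',s),('win',w)):
    print(n,np.round(a,1).tolist(),'ctr',np.round(a.mean(0),1))
    ey=(a[0]+a[1]-a[2]-a[3])/2; ex=(a[1]+a[2]-a[0]-a[3])/2
    print(' len',np.linalg.norm(ey),np.linalg.norm(ex),'yaw from y',np.degrees(np.arctan2(ey[1],ey[0]))-90,'from x',np.degrees(np.arctan2(ex[1],ex[0])))
cs=get_calibration('top')
# two-view height of window centre
print(tri([ray(c,*g(*np.mean([(200,58),(470,48),(478,542),(228,545)],0))),ray(cs,*( 365+226/4-.4,130+130.75/4-.4))])*1000)
E
```

```text
slot [[568.8, 55.0, 118.0], [579.1, 58.4, 118.0], [598.6, 4.5, 118.0], [588.5, 1.2, 118.0]] ctr [583.8  29.8 118. ]
 len 57.27908806500667 10.762092760441982 yaw from y 20.018779762287622 from x 17.801824325786267
win [[546.8, 54.9, 123.0], [582.7, 67.9, 123.0], [608.1, -1.8, 123.0], [572.3, -13.8, 123.0]] ctr [577.5  26.8 123. ]
 len 73.77383965884738 37.93839881382254 yaw from y 20.16348752753231 from x 19.228290533264296
[547.99528358 112.11249499 474.56936951]
```

```bash
python3 -m handwheel '[[-1.3,4.6,0,-0.035,0],[-1.3,4.6,0,-0.035,0],[-1.3,4.6,0,0,0],[-1.3,4.6,0,0,0.3],[-1.3,4.6,-1,0,0.3],[-1.3,4.6,-1,0,0.3],[0,0,0,0,0.3],[0,0,0,0,0.3]]'; python3 - <<'E'
from h import *
s=readout.read_state(); print(s['tool_pos'],s['orientation'],s['opening'])
im,c=snap('wrist','w2')
u,v=map(int,proj(c,(.492,.302,.088))); print(u,v)
u0,v0=u-75,v-60
cv2.imwrite('pics/w2c.png',cv2.resize(im[v0:v0+120,u0:u0+150,::-1],(750,600),interpolation=cv2.INTER_CUBIC)); print(u0,v0)
E
```

```text
t: 3.28
tool_pos: [0.4951, 0.2969, 0.3853]
orientation: [1.94, 2.47, 0.0]
force: [0.1, -0.4, 0.6]
opening: 0.0651
gripper_force: 0.0
[0.49513176 0.29692906 0.38533597] [1.93951553e+00 2.47026792e+00 4.89586106e-04] 0.06508392956687173
317 183
242 123
```

View pics/w2c.png

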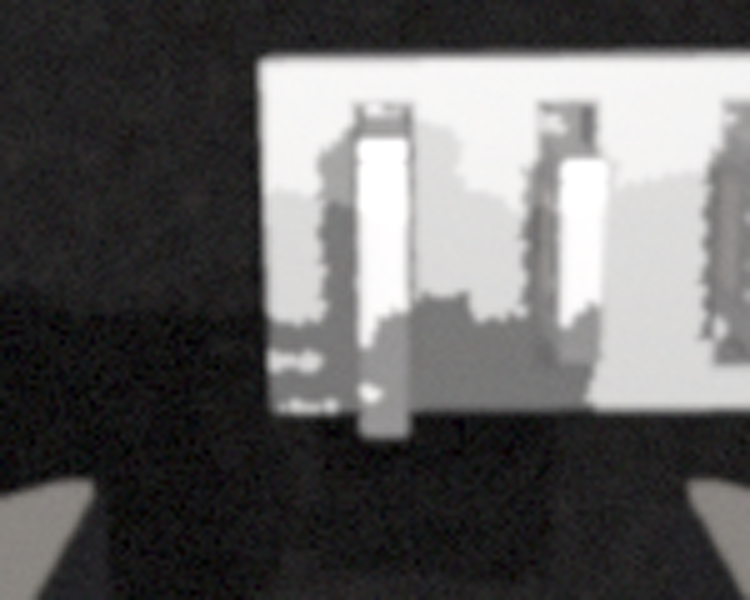

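The crop shows the tall cartridge's top face from (357,138) to (411,438), nearly parallel to the image columns.

```bash
python3 - <<'E'
from h import *
from scipy.spatial.transform import Rotation as Ro
c=get_calibration('wrist'); c['pose']=np.load('pics/w2.npy'); ct=get_calibration('top')
g=lambda x,y:(242+x/5-.4,123+y/5-.4)
a=np.array([onz(c,*g(*p),.088) for p in((357,138),(408,138),(411,438),(360,438))])*1000
ey=(a[0]+a[1]-a[2]-a[3])/2; ex=(a[1]+a[2]-a[0]-a[3])/2
print(a.mean(0),np.linalg.norm(ey),np.linalg.norm(ex),np.degrees(np.arctan2(ey[1],ey[0]))-90)
print('two-view',tri([ray(c,*g(384,288)),ray(ct,260+169.5/4-.4,160+219/4-.4)])*1000)
s=readout.read_state();M=Ro.from_rotvec(s['orientation']).as_matrix();print(s['tool_pos'],'y yaw',np.degrees(np.arctan2(M[1,1],M[0,1])))
print('d',a.mean(0)/1000-s['tool_pos'], 'z axis',M[:,2])
E
```

```text
[492.23707401 304.85628759  88.        ] 56.547229901593255 9.411927445625476 14.219168511462755
two-view [492.50899157 303.26269427  77.08316191]
[0.49538283 0.29659262 0.3854935 ] y yaw 13.66998768272862
d [-0.00314576  0.00826367 -0.2974935 ] z axis [ 1.16452177e-03 -7.82124241e-05 -9.99999319e-01]
```

```bash
python3 -m handwheel '[[-0.3,0.8,0,0.01,0.62],[0,0,-3,0,0.62],[0,0,-4,0,0.62],[0,0,-3,0,0.62],[0,0,-2,0,0.62],[0,0,-1.1,0,0.62],[0,0,0,0,0.62],[0,0,0,0,0.62]]'; python3 - <<'E'
from h import *
im,c=snap('wrist','w3')
E
```

```text
t: 4.32
tool_pos: [0.4924, 0.3062, 0.2551]
orientation: [1.927, 2.48, 0.003]
force: [0.1, 0.6, -0.6]
opening: 0.0354
gripper_force: 0.0
```

View pics/w3.png

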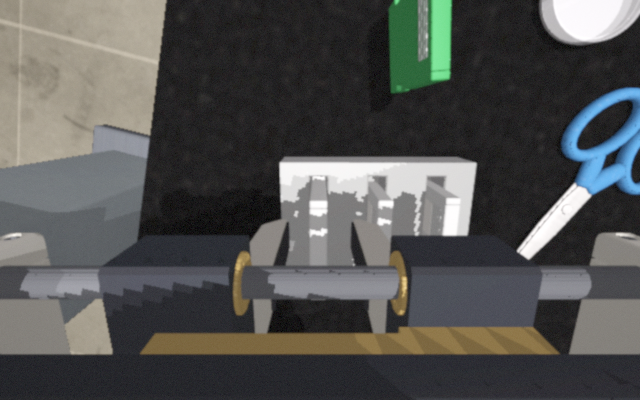

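The fingers straddle the tall cartridge at column 317, between the tips at 287 and 352. I'll close the gripper.

```bash
python3 -m handwheel '[[0,0,0,0,1],[0,0,0,0,1],[0,0,0,0,1],[0,0,0,0,1],[0,0,0,0,1],[0,0,0,0,1]]' 20; python3 -m handwheel '[[0,0,1,0,1],[0,0,2,0,1],[0,0,3,0,1],[0,0,4,0,1],[0,0,5,0,1],[0,0,0,0,1]]'
```

```text
t: 5.12
tool_pos: [0.4919, 0.306, 0.2539]
orientation: [1.927, 2.481, 0.0]
force: [0.4, 0.1, 1.3]
opening: 0.0087
gripper_force: 20.0
t: 5.88
tool_pos: [0.4928, 0.3065, 0.4113]
orientation: [1.924, 2.477, 0.016]
force: [0.6, 1.4, -0.6]
opening: 0.0085
gripper_force: 20.0
```

```bash
python3 -m handwheel '[[1.5,-4.6,0,0.02,1],[1.5,-4.6,0,0.02,1],[1.5,-4.6,0,0.02,1],[1.5,-4.6,0,0.02,1],[1.5,-4.6,0,0.014,1],[1.6,-4.6,0,0,1],[0,0,0,0,1],[0,0,-1,0,1],[0,0,-1,0,1],[0,0,0,0,1]]'; python3 - <<'E'
from h import *
from scipy.spatial.transform import Rotation as Ro
s=readout.read_state();M=Ro.from_rotvec(s['orientation']).as_matrix();print(s['tool_pos'],'y yaw',np.degrees(np.arctan2(M[1,1],M[0,1])),M[:,2],s['force'])
a,c=snap('wrist','w4');b,cs=snap('scene','s4')
u,v=map(int,proj(cs,(.58,.03,.14)));print(u-50,v-60)
b=cv2.resize(b[v-60:v+40,u-50:u+50],(400,400),interpolation=cv2.INTER_CUBIC)
a=cv2.resize(a[140:240,270:370],(400,400),interpolation=cv2.INTER_CUBIC)
cv2.imwrite('pics/m4.png',np.hstack([a,b])[:,:,::-1])
E
```

```text
t: 7.12
tool_pos: [0.5821, 0.0311, 0.3819]
orientation: [-1.805, -2.568, 0.002]
force: [-1.1, 0.4, -0.4]
opening: 0.0091
gripper_force: 20.0
[0.58207496 0.03105874 0.38190249] y yaw 19.8003652839103 [-2.97187715e-03  2.37757826e-04 -9.99995556e-01] [-1.08420798  0.37072732 -0.43479774]
344 80
```

View pics/m4.png

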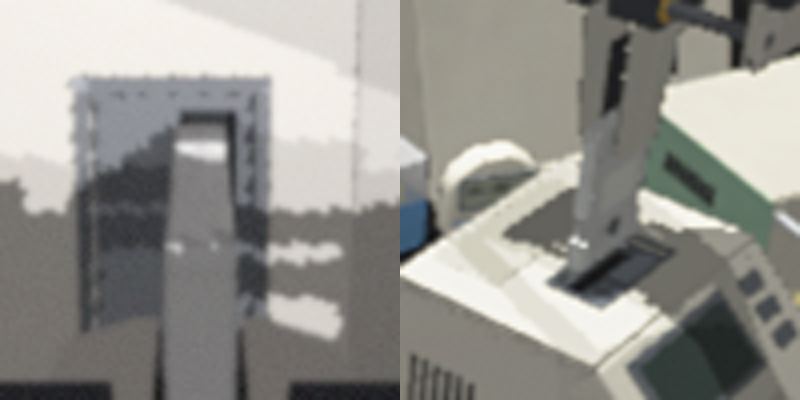

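The left half shows the cartridge's lower edge at about (177–225, 140), just in front of the slot's +y end at (180–235, 112). The right half shows it poised over the window.

```bash
python3 - <<'E'
from h import *
c=get_calibration('wrist'); c['pose']=np.load('pics/w4.npy')
g=lambda x,y:(270+x/4-.4,140+y/4-.4)
th=np.radians(19.8);R=np.array([[np.cos(th),np.sin(th)],[-np.sin(th),np.cos(th)]])
tcp=np.array([582.07,31.06])
f=lambda x,y,z:np.round(R@(onz(c,*g(x,y),z)[:2]*1000-tcp),1)
print('slot +y corners rel tcp (reader axes)',f(180,112,.118),f(235,112,.118))
for x,y in((177,140),(225,140),(177,125),(225,125)): print('cart',f(x,y,.132))
print('window outer',f(70,78,.123),f(270,75,.123))
a=cv2.imread('pics/w4.png')[140:240,270:370].mean(2).astype(int)
for r in (27,29,31,33,35,37,39,42): print(r,a[r,38:64])
E
```

```text
slot +y corners rel tcp (reader axes) [-4.7 26.9] [ 6.4 26.9]
cart [-5.  23.9]
cart [ 4.1 23.9]
cart [-5.  26.7]
cart [ 4.1 26.7]
window outer [-26.1  34.4] [13. 35.]
27 [151 148 149 150 150 147 137 122 117 118 118 116 119 118 117 118 117 119
 116 111 120 135 143 129 115 115]
29 [147 150 150 146 148 145 125  86  59  62  65  65  62  63  62  65  64  65
  58  41  63 113 138 143 142 130]
31 [148 146 143 126 120 130 114 103 100 104 104 105 106 106 105 107 102  94
  71  44  57 102 123 127 112 108]
33 [124 111 107  97  91  99 114 126 129 125 128 125 127 130 130 131 132 126
  93  52  59 107 118 102  82  91]
35 [ 92  89  87  89  89 113 156 179 185 183 185 183 183 186 191 191 186 173
 129  73  65 110 117  99  83  87]
37 [ 89  90  89  86  89 121 178 212 227 231 229 224 224 229 230 233 237 223
 168  83  64 108 123 121  99  94]
39 [ 88  85  87  85  89 108 132 137 138 147 163 172 179 194 201 203 203 193
 144  78  61 107 122 114  86  89]
42 [ 67  62  61  64  78 112 123 129 129 127 126 127 127 132 131 130 131 129
 121  81  68 107 124 123 118 107]
```

```bash
python3 -m handwheel '[[0.16,-0.05,0,0,1],[0,0,-0.4,0,1],[0,0,-0.4,0,1],[0,0,-0.2,0,1],[0,0,0,0,1]]'; python3 -m handwheel '[[0,0,-0.2,0,1],[0,0,-0.1,0,1],[0,0,0,0,1]]'; python3 -m handwheel '[[0,0,-0.1,0,1],[0,0,-0.1,0,1]]'
```

```text
t: 7.85
tool_pos: [0.5843, 0.0294, 0.3734]
orientation: [-1.808, -2.568, 0.001]
force: [-0.1, -0.5, -0.7]
opening: 0.0088
gripper_force: 20.0
t: 8.22
tool_pos: [0.5844, 0.0295, 0.3706]
orientation: [-1.808, -2.569, 0.0]
force: [0.3, -0.4, -0.5]
opening: 0.0093
gripper_force: 20.0
t: 8.48
tool_pos: [0.5844, 0.0294, 0.3687]
orientation: [1.808, 2.569, -0.0]
force: [0.1, 0.2, -0.4]
opening: 0.009
gripper_force: 20.0
```

```bash
python3 -m handwheel '[[0,0,-0.1,0,1],[0,0,-0.1,0,1]]'; python3 -m handwheel '[[0,0,-0.1,0,1],[0,0,-0.1,0,1]]'
```

```text
t: 8.72
tool_pos: [0.5844, 0.0294, 0.3666]
orientation: [-1.808, -2.569, 0.0]
force: [-0.7, -0.6, 0.3]
opening: 0.0084
gripper_force: 20.0
t: 8.98
tool_pos: [0.5844, 0.0294, 0.3647]
orientation: [-1.809, -2.569, 0.0]
force: [-0.1, 0.2, 0.3]
opening: 0.0089
gripper_force: 20.0
```

```bash
python3 -m handwheel '[[0,0,-0.1,0,1],[0,0,-0.2,0,1]]'; python3 -m handwheel '[[0,0,-0.2,0,1],[0,0,-0.2,0,1]]'; python3 -m handwheel '[[0,0,-0.3,0,1],[0,0,-0.3,0,1]]'
```

```text
t: 9.22
tool_pos: [0.5844, 0.0295, 0.3617]
orientation: [1.808, 2.569, 0.0]
force: [0.2, 0.1, -0.7]
opening: 0.0086
gripper_force: 20.0
t: 9.48
tool_pos: [0.5844, 0.0294, 0.3575]
orientation: [-1.808, -2.569, 0.0]
force: [-0.7, -0.2, -0.3]
opening: 0.0084
gripper_force: 20.0
t: 9.72
tool_pos: [0.5844, 0.0294, 0.3515]
orientation: [-1.808, -2.569, 0.0]
force: [0.2, 0.4, -0.2]
opening: 0.0088
gripper_force: 20.0
```

It's in the slot with no contact force. I'll carry on down to the ejector.

```bash
python3 -m handwheel '[[0,0,-0.5,0,1],[0,0,-0.5,0,1],[0,0,-0.5,0,1]]'; python3 -m handwheel '[[0,0,-0.5,0,1],[0,0,-0.5,0,1],[0,0,-0.4,0,1],[0,0,0,0,1]]';python3 -m handwheel '[[0,0,-0.3,0,1],[0,0,-0.2,0,1],[0,0,0,0,1]]'
```

```text
t: 10.1
tool_pos: [0.5843, 0.0294, 0.3363]
orientation: [-1.808, -2.569, 0.0]
force: [-0.5, 0.1, -0.1]
opening: 0.009
gripper_force: 20.0
t: 10.6
tool_pos: [0.5842, 0.0297, 0.3223]
orientation: [-1.808, -2.568, 0.0]
force: [0.4, 2.0, -1.2]
opening: 0.0088
gripper_force: 20.0
t: 10.98
tool_pos: [0.5845, 0.0294, 0.3179]
orientation: [1.808, 2.568, 0.0]
force: [-0.1, -0.3, 1.1]
opening: 0.009
gripper_force: 20.0
```

```bash
python3 -m handwheel '[[0,0,0,0,0.7],[0,0,0,0,0.7],[0,0,0,0,0.7],[0,0,1,0,0.7],[0,0,2,0,0.7],[0,0,2,0,0.7],[0,0,0,0,1],[0,0,0,0,1],[0,0,0,0,1],[0,0,0,0,1]]'; python3 - <<'E'
from h import *
b,cs=snap('scene','s5')
u,v=map(int,proj(cs,(.58,.03,.14)))
cv2.imwrite('pics/m5.png',cv2.resize(b[v-60:v+40,u-50:u+50,::-1],(500,500),interpolation=cv2.INTER_CUBIC))
E
```

```text
t: 12.22
tool_pos: [0.5842, 0.0294, 0.3669]
orientation: [-1.808, -2.568, 0.001]
force: [-0.3, -0.5, -0.2]
opening: 0.0006
gripper_force: 0.0
```

View pics/m5.png

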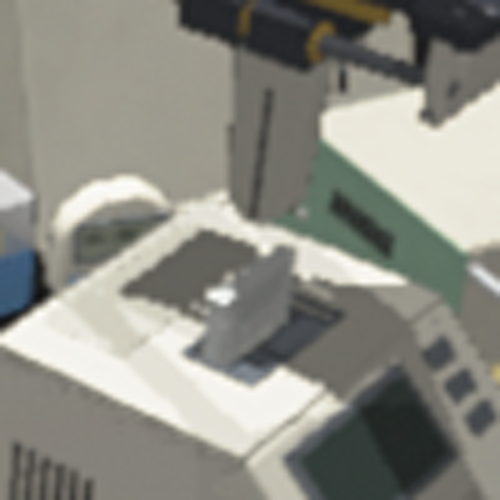

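The picture shows the cartridge upright in the slot at about (250,300), with the closed fingertips above it at (265,215). I'll press down gently.

```bash
python3 -m handwheel '[[0,0,-1,0,1],[0,0,-1,0,1],[0,0,-0.5,0,1],[0,0,-0.2,0,1],[0,0,-0.2,0,1]]'; python3 -m handwheel '[[0,0,-0.2,0,1],[0,0,-0.2,0,1],[0,0,-0.2,0,1]]'; python3 -m handwheel '[[0,0,-0.2,0,1],[0,0,-0.2,0,1],[0,0,-0.2,0,1]]'
```

```text
t: 12.9
tool_pos: [0.5845, 0.0294, 0.3388]
orientation: [1.808, 2.569, 0.0]
force: [0.6, -0.1, 0.0]
opening: 0.0
gripper_force: 0.0
t: 13.28
tool_pos: [0.5848, 0.0292, 0.3344]
orientation: [1.807, 2.567, 0.001]
force: [-2.2, -0.8, 6.3]
opening: 0.0003
gripper_force: 3.5
t: 13.65
tool_pos: [0.5847, 0.0292, 0.3284]
orientation: [1.807, 2.567, 0.001]
force: [-4.1, -2.3, 8.6]
opening: 0.0006
gripper_force: 4.2
```

```bash
python3 -m handwheel '[[-0.05,-0.02,0,0,1],[0,0,0,0,1]]'; python3 -m handwheel '[[-0.05,-0.02,0,0,1],[0,0,0,0,1]]'
```

```text
t: 13.9
tool_pos: [0.5843, 0.0291, 0.3277]
orientation: [1.808, 2.567, 0.001]
force: [0.2, -0.9, 5.3]
opening: 0.0005
gripper_force: 2.6
t: 14.15
tool_pos: [0.5838, 0.029, 0.3276]
orientation: [1.808, 2.568, 0.001]
force: [-0.2, -0.3, 4.8]
opening: 0.0003
gripper_force: 2.8
```

Side force relieved; I'll keep pressing.

```bash
python3 -m handwheel '[[0,0,-0.2,0,1],[0,0,-0.2,0,1]]'; python3 -m handwheel '[[0,0,-0.2,0,1],[0,0,-0.2,0,1]]'; python3 -m handwheel '[[0,0,-0.1,0,1],[0,0,-0.1,0,1]]'
```

```text
t: 14.4
tool_pos: [0.5838, 0.029, 0.3237]
orientation: [1.807, 2.567, 0.002]
force: [1.1, -1.1, 6.2]
opening: 0.0008
gripper_force: 3.3
t: 14.65
tool_pos: [0.5839, 0.029, 0.3199]
orientation: [1.807, 2.567, 0.002]
force: [1.0, -1.1, 7.4]
opening: 0.0006
gripper_force: 3.6
t: 14.9
tool_pos: [0.5839, 0.0289, 0.318]
orientation: [1.807, 2.567, 0.002]
force: [-0.2, -0.4, 8.4]
opening: 0.0002
gripper_force: 3.7
```

```bash
python3 -m handwheel '[[0,0,-0.1,0,1],[0,0,-0.1,0,1]]'; python3 -m handwheel '[[0,0,-0.1,0,1],[0,0,0,0,1]]'
```

```text
t: 15.15
tool_pos: [0.5839, 0.029, 0.3158]
orientation: [1.807, 2.567, 0.002]
force: [-0.1, -1.0, 5.3]
opening: 0.0004
gripper_force: 3.2
t: 15.4
tool_pos: [0.5839, 0.029, 0.3147]
orientation: [1.807, 2.567, 0.002]
force: [0.5, -0.5, 6.9]
opening: 0.0001
gripper_force: 3.3
```

```bash
python3 -m handwheel '[[0,0,-0.05,0,1],[0,0,0,0,1]]'; python3 -m handwheel '[[0,0,-0.05,0,1],[0,0,0,0,1]]'
```

```text
t: 15.65
tool_pos: [0.5839, 0.029, 0.3143]
orientation: [1.807, 2.567, 0.002]
force: [0.1, -1.6, 6.2]
opening: 0.0007
gripper_force: 3.3
t: 15.9
tool_pos: [0.584, 0.029, 0.314]
orientation: [1.807, 2.567, 0.002]
force: [1.1, -1.5, 8.2]
opening: 0.0006
gripper_force: 3.6
```

```bash
python3 -m handwheel '[[0,0,-0.05,0,1],[0,0,0,0,1]]'; python3 -m handwheel '[[0,0,-0.05,0,1],[0,0,0,0,1]]'
```

```text
t: 16.15
tool_pos: [0.5841, 0.0289, 0.3139]
orientation: [1.807, 2.567, 0.002]
force: [0.3, -1.2, 8.5]
opening: 0.0006
gripper_force: 4.4
t: 16.4
tool_pos: [0.5842, 0.0288, 0.3138]
orientation: [1.807, 2.566, 0.003]
force: [-0.1, -2.4, 11.1]
opening: 0.0004
gripper_force: 5.5
```

The tool stalls at the stop. I'll lift off and check.

```bash
python3 -m handwheel '[[0,0,0.2,0,1],[0,0,0.5,0,1],[0,0,1,0,1],[0,0,3,0,1],[0,0,4,0,1],[0,0,4,0,1],[0,0,0,0,1],[0,0,0,0,1]]'; python3 - <<'E'
from h import *
b,cs=snap('scene','s6');a,ct=snap('top','t6');w,c=snap('wrist','w6')
u,v=map(int,proj(cs,(.58,.03,.14)))
B=cv2.resize(b[v-60:v+40,u-50:u+50],(400,400),interpolation=cv2.INTER_CUBIC)
print(proj(c,(.582,.029,.13)))
A=cv2.resize(w[130:250,260:380],(400,400),interpolation=cv2.INTER_CUBIC)
cv2.imwrite('pics/m6.png',np.hstack([A,B])[:,:,::-1])
# expected scene pixels for top edge ends at 130 mm and 152 mm
for z in(.130,.152):
  for s in(28,-28):
    print(z,[round((q-o)*4) for q,o in zip(proj(cs,(.5838-.339*s/1000,.029+.941*s/1000,z)),(u-50,v-60))])
E
```

```text
t: 17.4
tool_pos: [0.5832, 0.0291, 0.4382]
orientation: [-1.808, -2.568, 0.001]
force: [0.4, 0.9, 0.3]
opening: 0.0005
gripper_force: 0.0
(np.float64(319.4018800512596), np.float64(187.6369648015754))
0.13 [167, 275]
0.13 [224, 232]
0.152 [171, 240]
0.152 [230, 198]
```

View pics/m6.png

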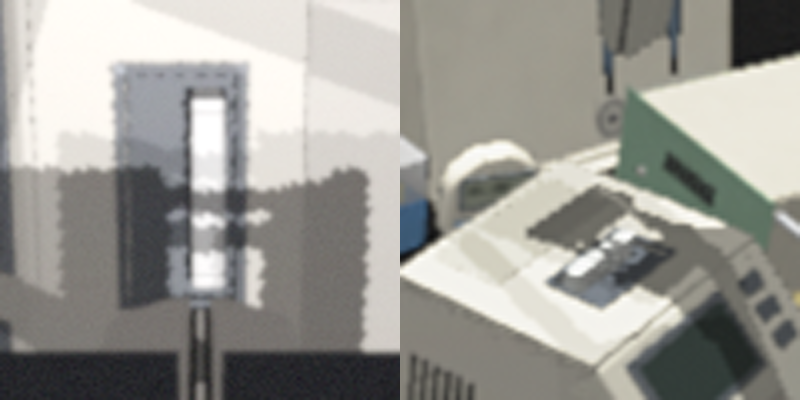

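The cartridge's top edge runs from (568,275) to (628,235), which matches the prediction for 130 mm, so it's latched and staying down with nothing touching it. I'll hand in.

```bash
python3 -c "
from plant import job; print(job.close_job())"
```

```text
the job is handed in; nothing more can be done
None
```

The tall cartridge is latched home in the reader, its top edge at about 130 mm and staying down by itself; force readings stayed near 11 N or less, nothing else on the bench was touched as far as I could tell, and the job was handed in about 17.5 s in.

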